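Fold back the leaf of the spoon pan for service

TASK

Open the spoon pan on the table for service: with the fingertips under the tab of its hinged leaf, swing the leaf up and all the way over its spine until it lies flat on the fixed half of the cover, then take the hand away. Push the leaf round gently, without slamming it and without pinching it between the fingers; do not lift, tip or shove the pan, keep its spoons in it, and leave the things around it where they are.

Things in the scene. Friction and masses are not known exactly. Their poses are not given: they have to be found in the camera images.
- pan: loose rectangular steel pan, about 0.9 kg, with a two-part cover. Origin: centre of its underside, z up, x its width (120 mm over the flange), y its length (190 mm), flange top 70 mm up. The cover half on its +y side (the robot's left) is fixed, top face 75 mm up; the half on its -y side (right) is the hinged leaf. It slides if pushed sideways with more than some 4 N
- spine (a point): middle of the hinge line (spine) between the two halves of the cover, 75.5 mm above the pan's origin; the hinge line runs along the pan's x, its knuckles are 8 mm thick
- leaf (a joint): angle of the hinged leaf: 0 = shut, lying level over the pan's -y half; 1.57 = standing upright; 3.14 = folded right over, lying flat on the fixed half. Stiff friction hinge: the leaf stays at any angle at which it is left; 1 to 2 N at the tab move it. It may start slightly ajar
- tab (a point): middle of the outer end of the leaf's tab, 116 mm from the hinge line (shut: on the pan's -y side, 9 mm above the hinge line). The tab is 64 mm wide, 24 mm long, centred on the pan's width, and sticks out past the flange (flange edge 95 mm from the hinge line), cranked upward by 0.52 rad; below it all is free down to the table
- leaf_skin: upper steel sheet of leaf and tab, 1.8 mm. The leaf is a flat plate 5 mm thick (shut: top face 0.5 mm, underside 5 mm below the hinge line), 114 mm wide, reaching 97 mm from the hinge line, where the tab begins. Origin on the hinge line, axes as the pan's when shut, turning with the leaf
- leaf_liner: lower grey plastic sheet of the leaf and tab, 3 mm: the underside to push on; origin and axes as the steel sheet's
- spoon_in_a: white soup spoon 141 x 43 x 34 mm lying in the pan, hidden while the leaf is shut
- spoon_in_b: second white soup spoon 141 x 43 x 34 mm lying in the pan
- pepper: glass pepper shaker with steel cap, 43 mm wide, 75 mm tall, standing loose beyond the pan's fixed half; origin at its underside
- toothpicks: toothpick jar, 46 mm wide, 66 mm tall, standing loose beyond the pan's fixed half; origin at its underside
- spoon_out: white soup spoon 141 x 43 x 34 mm lying loose on the table to the right of the pan, beyond its leaf; origin at its underside
- bowls: short stack of upside-down white bowls, 89 mm wide, 71 mm tall, standing further back on the left; origin at its underside

How it is judged:
At the end, for the whole second after the job is handed in: the leaf is folded over to within 5 degrees of flat on the fixed half (joint above 3.05 rad), the pan at rest flat on the table within 25 mm of where it stood, both spoons still in it (value of joint leaf above 3.05 rad and linear speed of pan below 0.01 m/s and height (world z) of pan below 0.004 m and angle between pan's own z axis and vertical below 0.03 rad and distance of each of pan, spine from where it was at the start of the episode below 0.025 m and z of each of spoon_in_a, spoon_in_b in the frame of pan below 0.03 m); the robot touches nothing.
It fails at once if the leaf is pinched: fingers press on its upper and its under sheet at once (contact force between the fingers and leaf_skin above 1 N and contact force between the fingers and leaf_liner above 1 N).
It fails at once if the leaf is slammed (faster than 3 rad/s) (velocity of joint leaf above 3 rad/s or velocity of joint leaf below -3 rad/s).
It fails at once if the pan is lifted off the table, tipped or shoved more than 40 mm (height (world z) of pan above 0.01 m or angle between pan's own z axis and vertical above 0.12 rad or distance of pan from where it was at the start of the episode above 0.04 m).
It fails at once if a bystander is moved more than 20 mm, or a spoon leaves the pan (distance of any of pepper, toothpicks, spoon_out, bowls from where it was at the start of the episode above 0.02 m or z of any of spoon_in_a, spoon_in_b in the frame of pan above 0.05 m).
It also fails if it takes over 58 s, if anything falls off the work surface, if the arm or the gripper's body presses on something with over 40 N, if the wrist force passes 120 N, or if a joint passes its speed limit or range.

ROBOT

A 7-joint arm with a two-finger parallel gripper is mounted at the origin on a cart in front of the work surface, level with it; the furniture and walls round the work are solid. World frame = base frame: x ahead of the robot, y to its left, z up, the work surface at z = 0. Lengths are in m, angles in rad, forces in N, time in s.
With the tool pointing down it reaches from about 0.4 to 0.75 m from the base axis. Payload 19.5 kg.
Tool frame: the origin (TCP) lies at the centre of the arm's flange, where the gripper is bolted on; the fingertips stand 173 mm ahead of it and the grasp point (between the pads) lies 155 mm ahead of it; x points along the fingers, y is the direction in which the jaws open and shut, and the axes are right-handed (so a half turn about x gives the same grasp; the last joint's range is limited). The gripper opens to 85 mm and grips with 20 to 120 N. Pads are 22 mm wide; open, the fingers measure 114 mm over their backs; the gripper's body (76 mm by 85 mm) begins 54 mm behind the grasp point. The pads swing forward as they close: fully open they stand 13 mm farther back than shut.
Start: joints at [1.119, 0.707, -0.028, 1.485, 0.022, 0.951, -0.075], TCP at [0.229, -0.527, 0.405] pointing down, gripper open.
Joint ranges: [-2.71, 2.71], [-0.32, 2.16], [-1.57, 1.52], [0, 2.45], [-1.46, 4.6], [0, 2.02], [-2.83, 2.83]. Speed limits (rad/s): [1.89, 1.89, 2.57, 2.57, 3.01, 3.01, 3.01].

INTERFACE

Orientations are given as [roll, pitch, yaw] about the fixed x, y, z axes, in that order (R = Rz(yaw) Ry(pitch) Rx(roll)).
In Python, from rig import * gives the robot as it stands. The module is installed in compiled form; this text tells all that it offers.
- The arm moves only by the tool jog_arm, never from a script. Its argument "targets" is a list of rows, each a list of 7 numbers: the turn, a rotation vector about the tool's x, y, z in degrees, then the shift along the tool's x, y, z in units of 25 mm (1.0 is 25 mm), then the opening, from 0 (shut) to 1 (fully open). In form: [[ax, ay, az, dx, dy, dz, fingers], ...]. A call has 1 to 10 rows; each row is the pose to reach, as a shift and turn from the pose measured when the call began, along the tool's axes at that moment; what a row does not reach only later rows make up. A row lasts 1/12 s, in which the tool goes at most 41.7 mm and 7.16 degrees, less where a joint would pass 70% of its speed; a pose out of reach is approached as far as the arm can. A call with a gripper value outside its range is refused whole. The fingers move at their own pace and stop on an object; "grip_force" is the grip in N (left out, the last holds). Time passes only in rows, so rows that repeat a pose let the fingers close. It gives the time, the measured TCP pose, the force and the opening at its end, in the units of the state.
- get_state(): the state, without advancing time (a new reading comes with each control period).
- get_image(name): name is "side" or "top" or "wrist"; returns the picture (400x640x3 uint8, red, green, blue); there is no depth.
- camera_info(name): a dict with "K" (3x3 intrinsics, pixels), "distortion" ([k1, k2, p1, p2, k3] as OpenCV has them; the pictures are not rectified), "eye" and "attitude" of the camera in the world; the wrist camera has in their place "hand_eye" (4x4, takes a point from camera to tool coordinates, whose origin is the TCP and whose axes are the tool frame's). Camera axes: x right, y up, looking along -z (the intrinsics and any distortion apply to the point x, -y, -z); pixel columns grow to the right and rows downward; lengths in m; the calibration is good to about 2 mm. A picture is of the moment at which its call begins: read the wrist's pose just before it. camera_info takes no time and is no camera call.
- sign_off(): hands the job in, once; it reports no verdict.
The state is a dict: "time": time; "joint_pos": joint angles; "dq": joint speeds; "tau": joint torques, N m; "position": TCP position; "orientation": TCP orientation; "wrist_force": force on the tool from outside, world axes, zero at the start; "wrist_torque": the same for the moment, N m; "finger_gap": finger opening in m.
Only numpy, scipy, OpenCV 4.12 (cv2) and the standard library are available. Lean on these libraries where they do the work, as an engineer would, in place of code of your own. Each camera call takes 0.05 s, during which the arm holds its last target.

## Working session

There is one attempt and no reset: what is moved stays moved. The work goes in short steps, Python scripts to look and compute and a tool call to move; the robot and the scene stay as the last step left them, time stands still between calls to the robot, and variables do not carry over. Pictures are saved under pics/ and viewed, and the job is handed in when it is done.

Besides the shell and the picture viewer there is one more tool, called after "Request:" in YAML: its name, and indented under it one key for each argument. jog_arm: Moves the arm, as the interface text tells. Its arguments: {"type":"object","properties":{"targets":{"type":"array","items":{"type":"array","items":{"type":"number"}}},"grip_force":{"type":"number"}},"required":["targets"]}

```bash
mkdir -p pics; python3 - <<'E'
from rig import *
import cv2
print(get_state())
for n in("side","top","wrist"):
    print(n,camera_info(n))
    cv2.imwrite(f"pics/{n}0.png",get_image(n)[:,:,::-1])
E
```

```text
{'time': 0.0, 'joint_pos': array([ 1.11933644,  0.70710699, -0.02762327,  1.48494751,  0.0219884 ,
        0.95088106, -0.07549837]), 'dq': array([-0.00078245, -0.00124161, -0.00059345,  0.00022014, -0.00117656,
        0.00135173, -0.0008898 ]), 'tau': array([-7.50681011e-04, -8.83216095e+01,  1.23439070e+00, -2.36171633e+01,
        1.69048284e-02,  6.44503263e-03, -2.74682890e-05]), 'position': array([ 0.22906039, -0.52734453,  0.40423714]), 'orientation': array([-1.5535361 ,  1.56975529,  1.99781528]), 'wrist_force': array([ 0.20512708,  0.47727246, -1.12862387]), 'wrist_torque': array([-0.00132855,  0.0212196 ,  0.05770758]), 'finger_gap': 0.08527606951688213}
side {'K': array([[502.40913701,   0.        , 322.64980028],
       [  0.        , 502.40913701, 199.05065274],
       [  0.        ,   0.        ,   1.        ]]), 'distortion': array([-0.02449247,  0.        ,  0.        ,  0.        ,  0.        ]), 'eye': array([-0.03406458,  0.74464237,  0.62479993]), 'attitude': array([ 1.0825553 , -0.02420552, -2.50470087])}
top {'K': array([[406.27165998,   0.        , 323.1409545
[... 214 characters left out ...]
077765 , -0.11968101,  1.19505965]), 'attitude': array([ 0.15155056,  0.01897156, -1.55162025])}
wrist {'K': array([[287.37194698,   0.        , 326.10919691],
       [  0.        , 287.37194698, 195.24274272],
       [  0.        ,   0.        ,   1.        ]]), 'distortion': array([-0.0319735,  0.       ,  0.       ,  0.       ,  0.       ]), 'hand_eye': array([[-9.11091212e-05,  2.89240505e-01, -9.57256456e-01,
         2.97565794e-02],
       [ 9.99999775e-01, -6.09595905e-04, -2.79370201e-04,
        -3.65936362e-04],
       [-6.64344793e-04, -9.57256266e-01, -2.89240384e-01,
        -7.24839730e-02],
       [ 0.00000000e+00,  0.00000000e+00,  0.00000000e+00,
         1.00000000e+00]])}
```

View pics/top0.png

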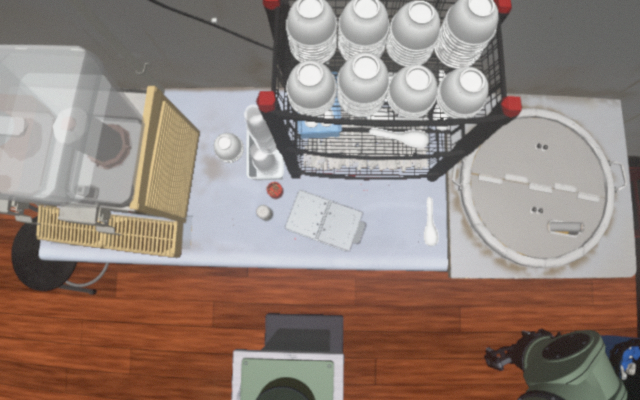

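View pics/side0.png

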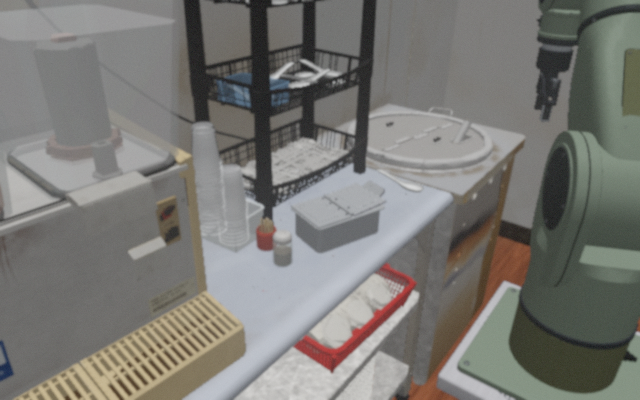

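View pics/wrist0.png

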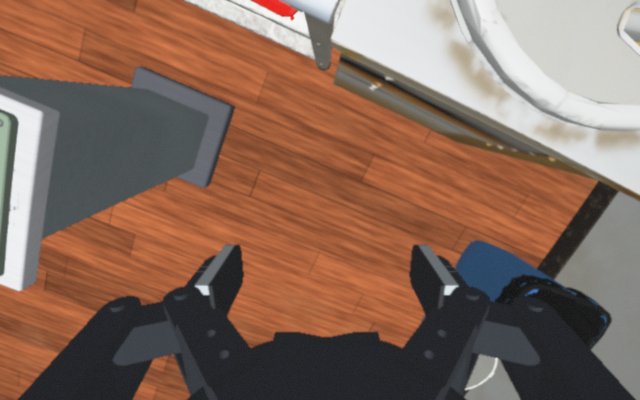

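```bash
cat > h.py <<'E'
from rig import *
import numpy as np, cv2
from scipy.spatial.transform import Rotation as R
def Rm(rpy): return R.from_euler('xyz',rpy).as_matrix()
def cam(n,st=None):
    c=camera_info(n)
    if n=='wrist':
        st=st or get_state(); H=c['hand_eye']; Rt=Rm(st['orientation'])
        return c['K'],c['distortion'],Rt@H[:3,:3],Rt@H[:3,3]+st['position']
    return c['K'],c['distortion'],Rm(c['attitude']),np.array(c['eye'])
def ray(n,px,st=None):
    K,d,Rc,e=cam(n,st)
    p=cv2.undistortPoints(np.array(px,float).reshape(-1,1,2),K,d).reshape(-1,2)
    v=np.c_[p[:,0],-p[:,1],-np.ones(len(p))]@Rc.T
    return e,v
def plane(n,px,z,st=None):
    e,v=ray(n,px,st); return e+v*((z-e[2])/v[:,2])[:,None]
def proj(n,P,st=None):
    K,d,Rc,e=cam(n,st)
    q=(np.atleast_2d(P)-e)@Rc*[1,-1,-1]
    return cv2.projectPoints(q,np.zeros(3),np.zeros(3),K,d)[0].reshape(-1,2)
def crop(img,x0,y0,w,h,s,name):
    cv2.imwrite(name,cv2.resize(img[y0:y0+h,x0:x0+w,::-1],None,fx=s,fy=s,interpolation=cv2.INTER_CUBIC))
E
python3 - <<'E'
from h import *
i=cv2.imread('pics/top0.png')[:,:,::-1]; crop(i,245,170,200,100,4,'pics/t1.png')
i=cv2.imread('pics/side0.png')[:,:,::-1]; crop(i,250,160,190,110,4,'pics/s1.png')
E
```

```text
(no output)
```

View pics/t1.png

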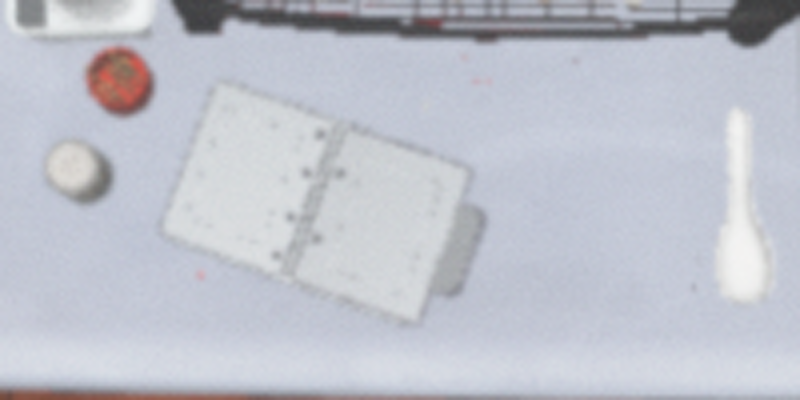

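View pics/s1.png

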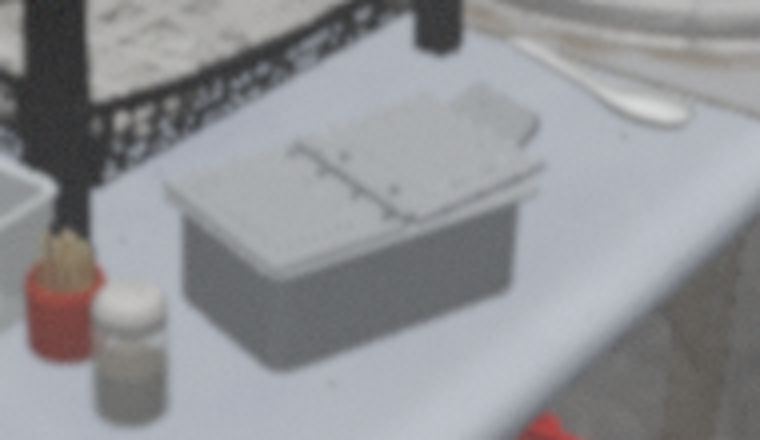

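```bash
python3 - <<'E'
from h import *
np.set_printoptions(precision=4,suppress=True)
f=lambda l,o:[(o[0]+x/4-.4,o[1]+y/4-.4) for x,y in l]
o=(245,170)
h=plane('top',f([(342,123),(288,278),(215,82),(160,235)],o),.0755)
print('hinge, fixed corners',h)
print('len',np.linalg.norm(h[0]-h[1]),np.linalg.norm(h[2]-h[3]),np.linalg.norm(h[0]-h[2]))
hm=(h[0]+h[1])/2; fm=(h[2]+h[3])/2
d=h[0]-h[1]; d2=h[2]-h[3]
print('mid',hm,'yaw',np.arctan2(d[1],d[0]),np.arctan2(d2[1],d2[0]))
# side checks
s=(250,160)
print('side hinge',plane('side',f([(295,148),(405,222)],s),.0755), 'fixed corners',plane('side',f([(167,190),(272,272)],s),.0735))
yaw=np.arctan2(d[1],d[0])
ux=np.array([np.cos(yaw),np.sin(yaw),0]); uy=np.array([-np.sin(yaw),np.cos(yaw),0])
print('fixed edge dist',(fm-hm)@uy)
# leaf angle: intersect rays w vertical plane perpendicular? each corner: compute elevation a such that r matches
for lab,r,px in [('leaf',.097,f([(470,168),(418,323)],o)),('tab',None,f([(487,210),(458,297)],o))]:
    for z in (.075,.08,.085,.09,.095,.1,.105):
        P=plane('top',px,z); q=P-hm
        print(lab,z,q@ux,-(q@uy))
# triangulate leaf/tab corner between views
def tri(a,b):
    e1,v1=ray('top',[a]);e2,v2=ray('side',[b]);v1=v1[0];v2=v2[0]
    t=np.linalg.lstsq(np.c_[v1,-v2],e2-e1,rcond=None)[0]
    p,q=e1+t[0]*v1,e2+t[1]*v2
    return (p+q)/2,np.linalg.norm(p-q)
for n,a,b in [('near leaf corner',(418,323),(545,163)),('tab near',(458,297),(523,147)),('tab far',(487,210),(485,83)),('hinge near',(288,278),(405,222)),('hinge far',(342,123),(295,148))]:
    p,g=tri(f([a],o)[0],f([b],s)[0]); q=p-hm; print(n,p,g,'local',q@ux,-(q@uy),q[2])
print('others', plane('top',f([(120,75)],o),.066),plane('top',f([(75,170)],o),.075),plane('top',f([(738,110),(745,300)],o),.01))
E
```

```text
hinge, fixed corners [[ 0.5813 -0.1145  0.0755]
 [ 0.4728 -0.0792  0.0755]
 [ 0.6089 -0.025   0.0755]
 [ 0.5008  0.0101  0.0755]]
len 0.11412801868893935 0.11369416194550669 0.09366567283561862
mid [ 0.527  -0.0968  0.0755] yaw -0.3148288051817173 -0.31414561157467474
side hinge [[ 0.5765 -0.1059  0.0755]
 [ 0.4773 -0.0736  0.0755]] fixed corners [[ 0.6046 -0.022   0.0735]
 [ 0.5045  0.0121  0.0735]]
fixed edge dist 0.09361593781310906
leaf 0.075 [ 0.0561 -0.0571] [0.0943 0.0944]
leaf 0.08 [ 0.0554 -0.0573] [0.0941 0.0942]
leaf 0.085 [ 0.0547 -0.0575] [0.094  0.0941]
leaf 0.09 [ 0.054  -0.0577] [0.0938 0.0939]
leaf 0.095 [ 0.0532 -0.0579] [0.0936 0.0937]
leaf 0.1 [ 0.0525 -0.0582] [0.0935 0.0936]
leaf 0.105 [ 0.0518 -0.0584] [0.0933 0.0934]
tab 0.075 [ 0.0322 -0.0313] [0.1146 0.1147]
tab 0.08 [ 0.0316 -0.0316] [0.1144 0.1144]
tab 0.085 [ 0.0309 -0.0319] [0.1141 0.1142]
tab 0.09 [ 0.0303 -0.0323] [0.1139 0.1139]
tab 0.095 [ 0.0297 -0.0326] [0.1136 0.1137]
tab 0.1 [ 0.0291 -0.0329] [0.1134 0.1134]
tab 0.105 [ 0.0285 -0.0333] [0.1131 0.1132]
near leaf corner [ 0.4437 -0.1683  0.0843] 0.0009293973262914377 local -0.05714243871127118 0.09374819879475041 0.008831223512167086
tab near [ 0.4666 -0.1935  0.0763] 0.01111589835815121 local -0.027504635324180897 0.11058478835439142 0.000785646757060221
tab far [ 0.5176 -0.2153  0.0954] 0.005389178096809273 local 0.027773332238807853 0.11554981087731936 0.01991967939909539
hinge near [ 0.4758 -0.0775  0.0738] 0.006675726941754026 local -0.05474172121335395 -0.002569602731926991 -0.0017243551628616238
hinge far [ 0.5823 -0.1144  0.0701] 0.0004541556557216225 local 0.058007533928985694 -0.00045791467294472655 -0.005437306643923168
others [[0.6146 0.0435 0.066 ]] [[0.5451 0.0712 0.075 ]] [[ 0.606  -0.4075  0.01  ]
 [ 0.4657 -0.4102  0.01  ]]
```

```bash
cat >> h.py <<'E'
np.set_printoptions(precision=4,suppress=True)
H=np.array([0.527,-0.0965,0.0755]); YAW=-0.315
UX=np.array([np.cos(YAW),np.sin(YAW),0]); U=np.array([np.sin(YAW),-np.cos(YAW),0]); Z=np.array([0,0,1.])
def pose(r,z,beta,s=1,px=0,off=.173):
    """TCP pose: tip at (r,z) in hinge plane, back-direction angle beta deg; s sign of tool y along UX"""
    b=np.deg2rad(beta); back=np.cos(b)*U+np.sin(b)*Z
    x=-back; y=s*UX; z_=np.cross(x,y)
    return np.c_[x,y,z_], H+U*r+Z*z+UX*px+back*off
def delta(Rt,pt,st=None):
    st=st or get_state(); R0=Rm(st['orientation']); p0=st['position']
    return np.r_[np.rad2deg(R.from_matrix(R0.T@Rt).as_rotvec()), R0.T@(pt-p0)/.025]
def loc(st=None,off=.173):
    st=st or get_state(); R0=Rm(st['orientation']); t=st['position']+R0[:,0]*off-H
    b=-R0[:,0]
    return dict(t=st['time'],r=t@U,z=t[2],px=t@UX,beta=np.rad2deg(np.arctan2(b[2],b@U)),xside=b@UX,ytool=R0[:,1]@UX,gap=st['finger_gap'],F=np.array([st['wrist_force']@U,st['wrist_force']@UX,st['wrist_force'][2]]))
E
python3 - <<'E'
from h import *
print(Rm(get_state()['orientation']),loc())
for s in (1,-1):
    Rt,p=pose(.17,.05,45,s); print(s,Rt,p,delta(Rt,p))
E
```

```text
[[-0.0004  0.3984 -0.9172]
 [ 0.0007 -0.9172 -0.3984]
 [-1.     -0.0008  0.    ]] {'t': 0.15, 'r': np.float64(0.5018453326526081), 'z': np.float64(0.1558462893011477), 'px': np.float64(-0.14988591507939997), 'beta': np.float64(89.96596264358351), 'xside': np.float64(0.0005710293315234964), 'ytool': np.float64(0.6629547489918252), 'gap': 0.08548891630794603, 'F': array([ 0.7871, -0.707 , -0.7834])}
1 [[ 0.2191  0.9508 -0.2191]
 [ 0.6723 -0.3098 -0.6723]
 [-0.7071  0.     -0.7071]] [ 0.4364 -0.3744  0.2478] [-45.9143  42.2108 -18.9682   6.2622  -2.3001 -10.0445]
-1 [[ 0.2191 -0.9508  0.2191]
 [ 0.6723  0.3098  0.6723]
 [-0.7071 -0.      0.7071]] [ 0.4364 -0.3744  0.2478] [123.2986 -22.9392 -51.0476   6.2622  -2.3001 -10.0445]
```

```bash
python3 - <<'E'
from h import *
Rt,p=pose(.20,.12,45); d=delta(Rt,p); print(p,d)
E
```

```text
[ 0.4271 -0.403   0.3178] [-45.9143  42.2108 -18.9682   3.4615  -1.404   -9.2489]
```

Request:
jog_arm:
  targets:
    - [-5,4,-2,0.3,-0.1,-0.9,0]
    - [-10,9,-4,0.7,-0.3,-1.8,0]
    - [-15,14,-6,1.0,-0.4,-2.8,0]
    - [-20,18,-8,1.4,-0.6,-3.7,0]
    - [-25,23,-10,1.7,-0.7,-4.6,0]
    - [-29,27,-12,2.1,-0.8,-5.5,0]
    - [-33,31,-14,2.4,-1.0,-6.5,0]
    - [-38,35,-16,2.8,-1.1,-7.4,0]
    - [-42,39,-17.5,3.1,-1.3,-8.3,0]
    - [-46,42,-19,3.5,-1.4,-9.2,0]

```text
time: 0.98
position: [0.4265, -0.4031, 0.3165]
orientation: [3.141, 0.785, 1.26]
wrist_force: [0.1, -0.8, -0.0]
finger_gap: 0.0001
```

```bash
python3 - <<'E'
from h import *
s=get_state();print(loc(s),s['joint_pos'])
for b,r,z in((45,.2,.12),(32,.16,.03)): print(delta(*pose(r,z,b)))
E
```

```text
{'t': 0.9833, 'r': np.float64(0.20019460690529217), 'z': np.float64(0.11875426374642607), 'px': np.float64(-0.001024493589600079), 'beta': np.float64(44.95291941224674), 'xside': np.float64(0.0028532619556898555), 'ytool': np.float64(0.9999905964278337), 'gap': 0.00010632646495028984, 'F': array([ 0.7727,  0.3135, -0.0109])} [ 1.1105  1.0107 -0.615   1.3738 -0.233   1.1756  0.4821]
[ 0.1872 -0.0473  0.1634 -0.0298  0.0213 -0.0464]
[ 0.1678 12.9526  0.1839  3.8221  0.0226  2.9277]
```

```bash
python3 - <<'E'
from h import *
i=get_image('wrist'); cv2.imwrite('pics/w1.png',i[:,:,::-1])
i=get_image('side'); crop(i,250,130,190,140,4,'pics/s2.png')
E
```

```text
(no output)
```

View pics/w1.png

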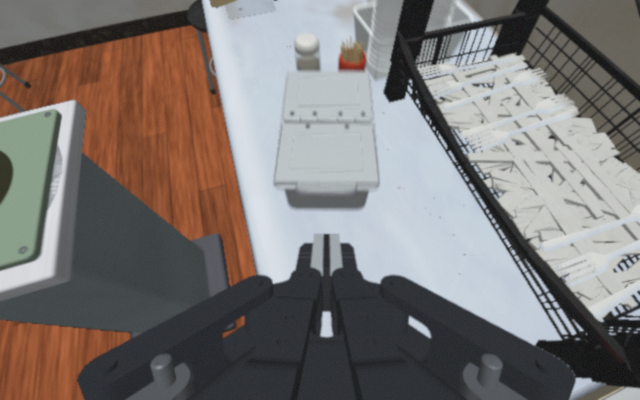

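View pics/s2.png

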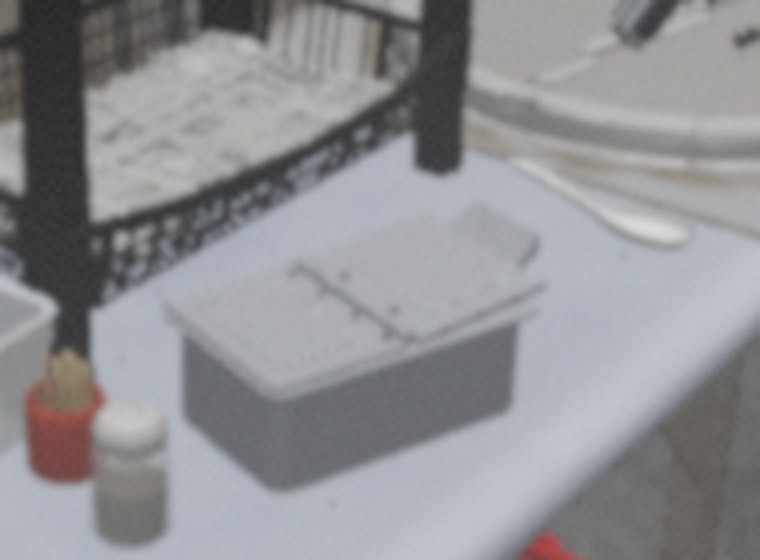

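```bash
python3 - <<'E'
from h import *
st=get_state()
def tri(na,a,nb,b):
    e1,v1=ray(na,[a],st);e2,v2=ray(nb,[b],st);v1=v1[0];v2=v2[0]
    t=np.linalg.lstsq(np.c_[v1,-v2],e2-e1,rcond=None)[0]
    p,q=e1+t[0]*v1,e2+t[1]*v2; m=(p+q)/2-H
    return np.array([m@UX,m@U,m[2]]),np.linalg.norm(p-q)
S=lambda x,y:(250+x/4-.4,130+y/4-.4); T=lambda x,y:(245+x/4-.4,170+y/4-.4)
print('tab near',tri('top',T(458,297),'side',S(540,242)),tri('wrist',(300,191),'side',S(540,242)),tri('top',T(458,297),'wrist',(300,191)))
print('tab far',tri('top',T(487,210),'side',S(478,203)),tri('wrist',(360,190),'side',S(478,203)),tri('top',T(487,210),'wrist',(360,190)))
print('leaf near',tri('top',T(418,323),'side',S(545,285)),tri('wrist',(275,185),'side',S(545,285)))
print('hinge near',tri('wrist',(280,122),'side',S(408,340)),'far',tri('wrist',(376,121),'side',S(295,265)))
for a in (0,.05,.1,.15):
    ca,sa=np.cos(a),np.sin(a)
    P=[H+UX*x+U*(r*ca-z*sa)+Z*(r*sa+z*ca) for x,r,z in((-.032,.116,.009),(.032,.116,.009),(-.057,.097,.0005),(-.057,0,0),(.057,0,0))]
    print(a,proj('wrist',P,st).round(1).tolist(),'side',((proj('side',P)-[250,130])*4).round().tolist())
E
```

```text
tab near (array([-0.0315,  0.113 ,  0.019 ]), np.float64(0.002704183777550038)) (array([-0.0305,  0.1094,  0.0206]), np.float64(0.004174485344500855)) (array([-0.0306,  0.1128,  0.0282]), np.float64(0.005166102257327308))
tab far (array([0.0294, 0.1144, 0.0194]), np.float64(0.0011850642609441862)) (array([0.0281, 0.11  , 0.0228]), np.float64(0.006614439428723136)) (array([0.0288, 0.1133, 0.0331]), np.float64(0.0012511899132815658))
leaf near (array([-0.057 ,  0.0942,  0.0075]), np.float64(0.0008116720454907073)) (array([-0.0572,  0.0935,  0.0078]), np.float64(0.00022794612893915452))
hinge near (array([-0.0589, -0.0041,  0.0009]), np.float64(0.006692356225325978)) far (array([ 0.057 , -0.0032, -0.0006]), np.float64(0.0039209882885097224))
0 [[297.5, 203.5], [360.2, 204.0], [276.1, 191.1], [283.3, 123.2], [375.1, 123.7]] side [[544.0, 255.0], [474.0, 214.0], [547.0, 293.0], [415.0, 339.0], [295.0, 259.0]]
0.05 [[297.0, 200.4], [360.8, 200.8], [275.4, 188.8], [283.3, 123.2], [375.1, 123.7]] side [[544.0, 246.0], [474.0, 206.0], [547.0, 286.0], [415.0, 339.0], [295.0, 259.0]]
0.1 [[296.6, 196.9], [361.4, 197.4], [274.7, 186.2], [283.3, 123.2], [375.1, 123.7]] side [[543.0, 238.0], [473.0, 198.0], [548.0, 278.0], [415.0, 339.0], [295.0, 259.0]]
0.15 [[296.1, 193.1], [361.9, 193.6], [274.0, 183.4], [283.3, 123.2], [375.1, 123.7]] side [[543.0, 230.0], [472.0, 190.0], [547.0, 271.0], [415.0, 339.0], [295.0, 259.0]]
```

```bash
sed -i 's/^UX=/H=H-np.array([np.sin(YAW),-np.cos(YAW),0])*.002\nUX=/' h.py; python3 - <<'E'
from h import *
print(loc())
for b,r,z in((32,.159,.018),(32,.108,-.012)): print(delta(*pose(r,z,b)))
E
```

```text
{'t': 1.0833, 'r': np.float64(0.20008487969333216), 'z': np.float64(0.11739870534605511), 'px': np.float64(-0.0007435847578593483), 'beta': np.float64(44.84404117497812), 'xside': np.float64(0.006738674688087396), 'ytool': np.float64(0.9999678593565688), 'gap': 0.00016719336553123654, 'F': array([0.9471, 0.0233, 1.0887])}
[ 0.2046 12.8431  0.4124  4.142  -0.0029  3.1985]
[ 0.2046 12.8431  0.4124  6.4346  0.0151  2.6108]
```

Request:
jog_arm:
  targets:
    - [0,3,0,0.7,0,0.6,0]
    - [0,6,0,1.5,0,1.2,0]
    - [0,9,0,2.3,0,1.8,0]
    - [0.2,12,0.4,3.1,0,2.4,0]
    - [0.2,12.8,0.4,3.8,0,2.9,0]
    - [0.2,12.8,0.4,4.14,0,3.2,0]
    - [0.2,12.8,0.4,4.14,0,3.2,0]

```text
time: 1.67
position: [0.4324, -0.3853, 0.1832]
orientation: [-3.138, 0.559, 1.258]
wrist_force: [-0.7, -0.3, 0.3]
finger_gap: 0.0003
```

```bash
python3 - <<'E'
from h import *
s=get_state()
print(loc(s),s['joint_pos'])
print(delta(*pose(.108,-.012,32)))
i=get_image('wrist'); cv2.imwrite('pics/w2.png',i[:,:,::-1])
i=get_image('side'); crop(i,250,130,190,140,4,'pics/s3.png')
E
```

```text
{'t': 1.6667, 'r': np.float64(0.15919123372038343), 'z': np.float64(0.015919293371241844), 'px': np.float64(-0.0007196791975753083), 'beta': np.float64(32.03734341685161), 'xside': np.float64(0.0015374960778754155), 'ytool': np.float64(0.9999960298783105), 'gap': 0.0003148443246598888, 'F': array([ 0.5519, -0.5706,  0.3142])} [ 1.1361  1.2724 -0.6768  1.3946 -0.2833  1.0781  0.612 ]
[-0.1353  0.0374  0.088   2.3282  0.0214 -0.1351]
```

View pics/w2.png

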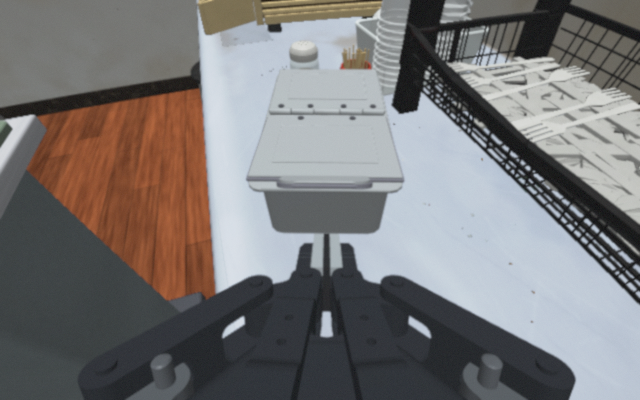

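View pics/s3.png

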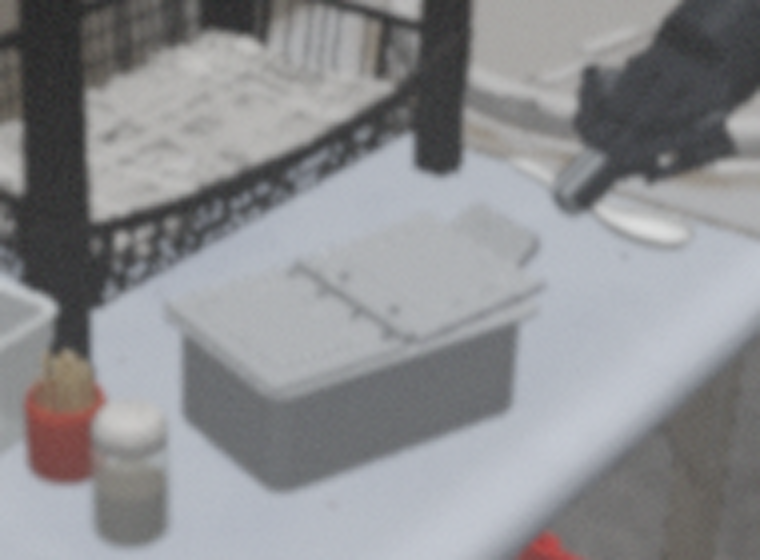

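Request:
jog_arm:
  targets:
    - [0,0,0,0.3,0,-0.02,0]
    - [0,0,0,0.6,0.02,-0.05,0]
    - [0,0,0,0.9,0.02,-0.08,0]
    - [0,0,0,1.2,0.02,-0.1,0]
    - [0,0,0,1.5,0.02,-0.13,0]
    - [0,0,0,1.8,0.02,-0.13,0]
    - [0,0,0,2.1,0.02,-0.13,0]
    - [0,0,0,2.33,0.02,-0.13,0]
    - [0,0,0,2.33,0.02,-0.13,0]

```text
time: 2.52
position: [0.4496, -0.3362, 0.1573]
orientation: [-3.141, 0.559, 1.257]
wrist_force: [0.2, 0.2, 0.3]
finger_gap: 0.0003
```

```bash
python3 - <<'E'
from h import *
s=get_state()
print(loc(s))
i=get_image('wrist'); cv2.imwrite('pics/w3.png',i[:,:,::-1])
i=get_image('side'); crop(i,250,130,190,140,4,'pics/s4.png')
E
```

```text
{'t': 2.5167, 'r': np.float64(0.10723265128593047), 'z': np.float64(-0.010026721758747761), 'px': np.float64(0.0005140640765976967), 'beta': np.float64(32.053865328088364), 'xside': np.float64(0.0010142761061992871), 'ytool': np.float64(0.9999994408501478), 'gap': 0.00027571784665470633, 'F': array([-0.2295,  0.0859,  0.2988])}
```

View pics/w3.png

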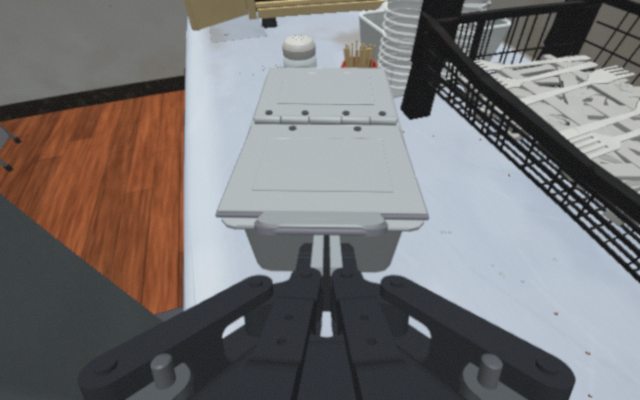

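View pics/s4.png

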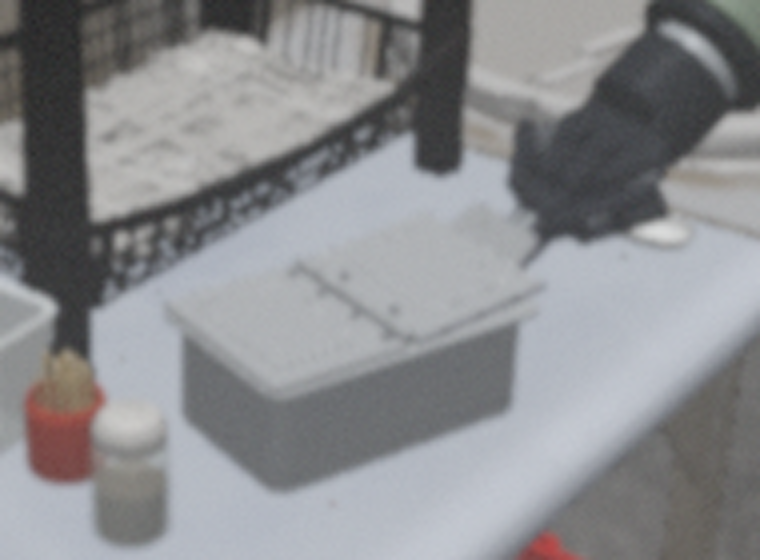

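```bash
python3 - <<'E'
from h import *
print(plane('top',[(296,177),(431,181)],0), plane('top',[(265,105),(512,110)],.4),plane('top',[(265,105),(512,110)],.5))
print(plane('side',[(268,215),(360,172)],0))
E
cat > traj.py <<'E'
from h import *
h=.011
def smooth(x,a,b): 
    t=np.clip((x-a)/(b-a),0,1); return t*t*(3-2*t)
def path(th,gap=0.):
    """th deg -> r,z,beta"""
    s=.107-.019*smooth(th,40,110)
    beta=32+52*smooth(th,20,140)
    # underside height in leaf frame
    t=-.005 if s<=.0975 else -.005+(s-.0975)*np.tan(.52)
    a=np.deg2rad(th); c,sn=np.cos(a),np.sin(a)
    t-=gap
    C=np.array([s*c-t*sn, s*sn+t*c])
    b=np.deg2rad(beta); n=np.array([-np.sin(b),np.cos(b)])
    T=C-h*n
    return T[0],T[1],beta
if __name__=='__main__':
    for th in range(0,185,10): print(th,np.round(path(th),4))
E
python3 traj.py
```

```text
[[ 0.6624 -0.0104  0.    ]
 [ 0.6568 -0.4167  0.    ]] [[ 0.7293  0.0224  0.4   ]
 [ 0.7289 -0.4946  0.4   ]] [[ 0.6889  0.0046  0.5   ]
 [ 0.6885 -0.4474  0.5   ]]
[[ 0.709  -0.0564  0.    ]
 [ 0.6692 -0.4177  0.    ]]
0 [ 0.1128 -0.0089 32.    ]
10 [ 0.1111  0.0097 32.    ]
20 [ 0.1062  0.0277 32.    ]
30 [ 0.0984  0.0447 33.0231]
40 [ 0.0881  0.0602 35.8519]
50 [ 0.0753  0.0726 40.125 ]
60 [ 0.0609  0.0808 45.4815]
70 [ 0.0463  0.0854 51.5602]
80 [ 0.0308  0.0873 58.    ]
90 [ 0.0149  0.087  64.4398]
100 [-0.0002  0.0849 70.5185]
110 [-0.0147  0.0817 75.875 ]
120 [-0.0288  0.0768 80.1481]
130 [-0.0418  0.0693 82.9769]
140 [-0.0533  0.0592 84.    ]
150 [-0.0628  0.0472 84.    ]
160 [-0.07    0.0336 84.    ]
170 [-0.0749  0.0191 84.    ]
180 [-0.0771  0.0039 84.    ]
```

```bash
cat > nx.py <<'E'
import sys
from traj import *
a,b,n=float(sys.argv[1]),float(sys.argv[2]),int(sys.argv[3])
px=lambda th:-.012*smooth(th,30,120)
st=get_state(); print({k:(round(float(v),4) if k!='F' else v.round(1)) for k,v in loc(st).items()})
out=[]
for th in np.linspace(a,b,n+1)[1:]:
    r,z,be=path(th); d=delta(*pose(r,z,be,1,px(th)),st)
    out.append([round(x,1) for x in d[:3].tolist()]+[round(x,2) for x in d[3:].tolist()]+[0])
print(out)
E
python3 nx.py 2 20 9
```

```text
{'t': 2.6167, 'r': 0.1084, 'z': -0.0096, 'px': 0.0009, 'beta': 32.0992, 'xside': -0.0002, 'ytool': 1.0, 'gap': 0.0002, 'F': array([-0. , -0.2,  0. ])}
[[0.0, 0.1, -0.0, -0.31, -0.03, -0.18, 0], [0.0, 0.1, -0.0, -0.38, -0.03, -0.31, 0], [0.0, 0.1, -0.0, -0.44, -0.03, -0.45, 0], [0.0, 0.1, -0.0, -0.5, -0.03, -0.58, 0], [0.0, 0.1, -0.0, -0.55, -0.03, -0.72, 0], [0.0, 0.1, -0.0, -0.6, -0.03, -0.86, 0], [0.0, 0.1, -0.0, -0.65, -0.03, -1.01, 0], [0.0, 0.1, -0.0, -0.68, -0.03, -1.15, 0], [0.0, 0.1, -0.0, -0.72, -0.03, -1.3, 0]]
```

Request:
jog_arm:
  targets:
    - [0,0,0,-0.25,-0.03,-0.12,0]
    - [0,0,0,-0.38,-0.03,-0.28,0]
    - [0,0,0,-0.44,-0.03,-0.43,0]
    - [0,0,0,-0.5,-0.03,-0.58,0]
    - [0,0,0,-0.55,-0.03,-0.72,0]
    - [0,0,0,-0.6,-0.03,-0.86,0]
    - [0,0,0,-0.65,-0.03,-1.0,0]
    - [0,0,0,-0.68,-0.03,-1.15,0]
    - [0,0,0,-0.72,-0.03,-1.3,0]

```text
time: 3.37
position: [0.4494, -0.335, 0.1953]
orientation: [3.141, 0.56, 1.255]
wrist_force: [0.8, -2.3, -0.1]
finger_gap: 0.0002
```

```bash
python3 - <<'E'
from h import *
i=get_image('wrist'); cv2.imwrite('pics/w5.png',i[:,:,::-1])
i=get_image('side'); crop(i,250,130,190,140,4,'pics/s5.png')
E
python3 nx.py 20 40 10
```

```text
{'t': 3.4667, 'r': 0.106, 'z': 0.0282, 'px': 0.0001, 'beta': 32.0847, 'xside': 0.0, 'ytool': 1.0, 'gap': -0.0001, 'F': array([ 0.4, -1.3,  0.4])}
[[0.1, 0.0, 0.0, -0.03, -0.01, -0.12, 0], [0.1, -0.1, 0.0, -0.05, -0.0, -0.28, 0], [0.1, -0.3, 0.0, -0.07, -0.0, -0.46, 0], [0.1, -0.6, 0.0, -0.08, -0.0, -0.64, 0], [0.1, -0.9, 0.0, -0.09, -0.0, -0.83, 0], [0.1, -1.4, 0.0, -0.1, -0.0, -1.03, 0], [0.1, -1.9, 0.0, -0.1, -0.01, -1.24, 0], [0.1, -2.4, 0.0, -0.09, -0.01, -1.46, 0], [0.1, -3.1, 0.0, -0.08, -0.01, -1.69, 0], [0.1, -3.8, 0.0, -0.06, -0.02, -1.92, 0]]
```

View pics/w5.png

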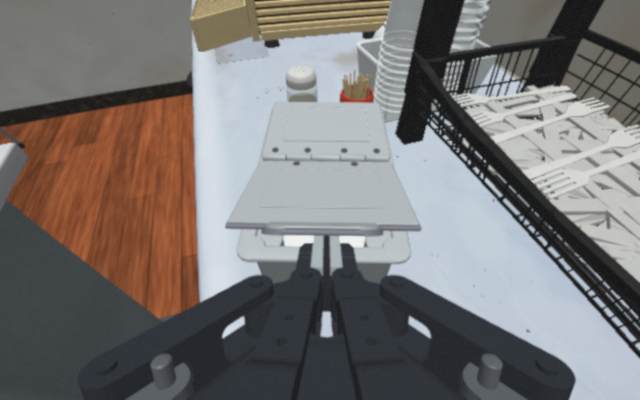

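View pics/s5.png

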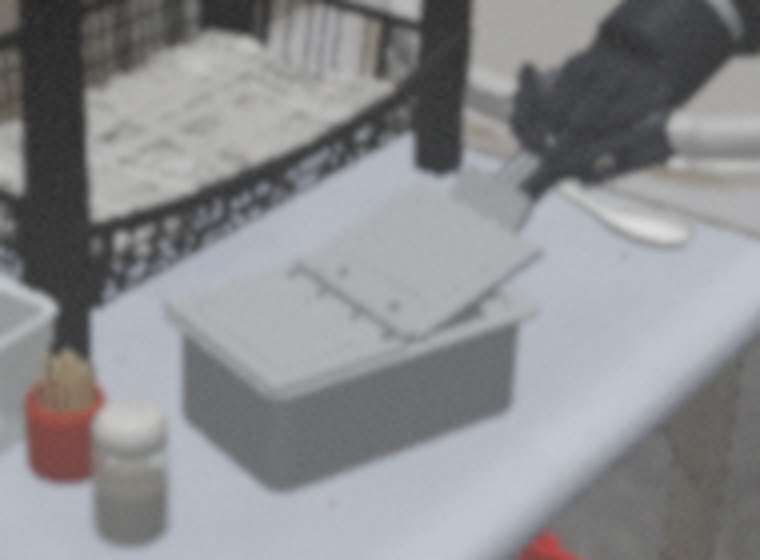

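The leaf is rising (its end is at row ~230 in the wrist view, with the dark opening below it). The pan has not moved: its side-view corners (167,300) and (275,490) are unchanged. I'll carry on.

Request:
jog_arm:
  targets:
    - [0,0,0,-0.03,0,-0.12,0]
    - [0,-0.1,0,-0.05,0,-0.28,0]
    - [0,-0.3,0,-0.07,0,-0.46,0]
    - [0,-0.6,0,-0.08,0,-0.64,0]
    - [0,-0.9,0,-0.09,0,-0.83,0]
    - [0,-1.4,0,-0.1,0,-1.03,0]
    - [0,-1.9,0,-0.1,0,-1.24,0]
    - [0,-2.4,0,-0.09,-0.01,-1.46,0]
    - [0,-3.1,0,-0.08,-0.01,-1.69,0]
    - [0,-3.8,0,-0.06,-0.02,-1.92,0]

```text
time: 4.3
position: [0.4566, -0.3113, 0.2376]
orientation: [3.14, 0.628, 1.255]
wrist_force: [0.6, -1.0, 0.9]
finger_gap: 0.0003
```

```bash
python3 nx.py 40 60 10
```

```text
{'t': 4.3, 'r': 0.088, 'z': 0.0605, 'px': -0.0003, 'beta': 35.9598, 'xside': -0.0004, 'ytool': 1.0, 'gap': 0.0003, 'F': array([0.8, 0.9, 0.9])}
[[0.1, -0.6, -0.0, 0.01, -0.01, -0.21, 0], [0.1, -1.4, -0.0, 0.03, -0.02, -0.45, 0], [0.1, -2.3, -0.0, 0.06, -0.03, -0.7, 0], [0.1, -3.2, -0.0, 0.1, -0.03, -0.95, 0], [0.1, -4.2, -0.0, 0.14, -0.05, -1.19, 0], [0.1, -5.2, -0.0, 0.2, -0.06, -1.44, 0], [0.1, -6.2, -0.0, 0.26, -0.07, -1.69, 0], [0.1, -7.3, -0.0, 0.33, -0.08, -1.94, 0], [0.1, -8.4, -0.0, 0.41, -0.09, -2.19, 0], [0.1, -9.5, -0.0, 0.49, -0.11, -2.44, 0]]
```

Request:
jog_arm:
  targets:
    - [0,-0.6,0,0.01,-0.01,-0.21,0]
    - [0,-1.4,0,0.03,-0.02,-0.45,0]
    - [0,-2.3,0,0.06,-0.03,-0.7,0]
    - [0,-3.2,0,0.1,-0.03,-0.95,0]
    - [0,-4.2,0,0.14,-0.05,-1.19,0]
    - [0,-5.2,0,0.2,-0.06,-1.44,0]
    - [0,-6.2,0,0.26,-0.07,-1.69,0]
    - [0,-7.3,0,0.33,-0.08,-1.94,0]
    - [0,-8.4,0,0.41,-0.09,-2.19,0]
    - [0,-9.5,0,0.49,-0.11,-2.44,0]

```text
time: 5.13
position: [0.4683, -0.2664, 0.2802]
orientation: [3.14, 0.795, 1.255]
wrist_force: [0.4, -2.6, 1.2]
finger_gap: -0.0
```

```bash
python3 - <<'E'
from h import *
i=get_image('wrist'); cv2.imwrite('pics/w6.png',i[:,:,::-1])
i=get_image('side'); crop(i,250,130,190,140,4,'pics/s6.png')
E
python3 nx.py 60 80 10
```

```text
{'t': 5.2333, 'r': 0.0598, 'z': 0.0817, 'px': -0.0032, 'beta': 45.5314, 'xside': 0.0003, 'ytool': 1.0, 'gap': -0.0001, 'F': array([-0.7, -0.6,  0.3])}
[[0.2, -1.1, 0.0, 0.04, -0.01, -0.19, 0], [0.2, -2.3, 0.0, 0.1, -0.03, -0.45, 0], [0.2, -3.5, 0.0, 0.16, -0.04, -0.71, 0], [0.2, -4.8, 0.0, 0.24, -0.06, -0.96, 0], [0.2, -6.0, 0.0, 0.31, -0.07, -1.22, 0], [0.2, -7.3, 0.0, 0.4, -0.09, -1.47, 0], [0.2, -8.6, 0.0, 0.49, -0.1, -1.71, 0], [0.2, -9.9, 0.0, 0.59, -0.12, -1.97, 0], [0.2, -11.2, 0.0, 0.7, -0.13, -2.22, 0], [0.2, -12.5, 0.0, 0.81, -0.15, -2.48, 0]]
```

View pics/w6.png

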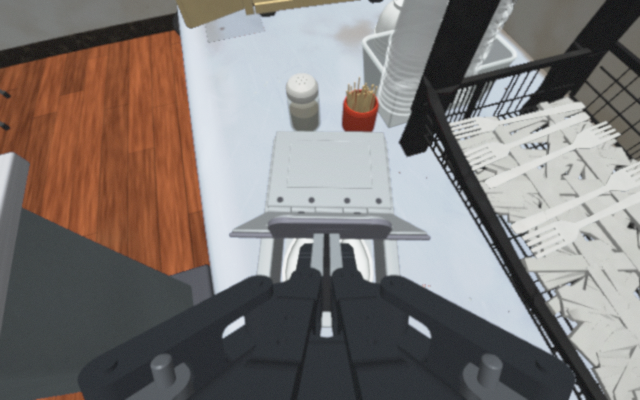

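View pics/s6.png

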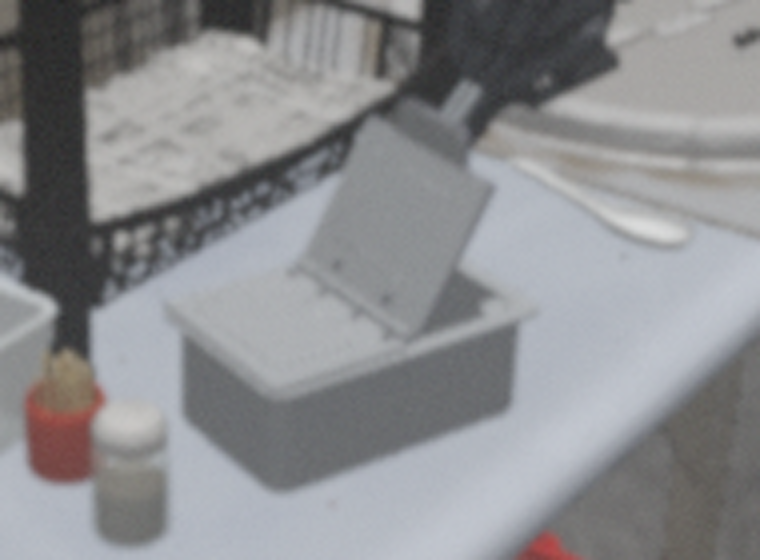

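The leaf stands at about 60°, the fingers are behind it on the liner side, and the pan is still in place.

Request:
jog_arm:
  targets:
    - [0,-1.1,0,0.04,-0.01,-0.19,0]
    - [0,-2.3,0,0.1,-0.03,-0.45,0]
    - [0,-3.5,0,0.16,-0.04,-0.71,0]
    - [0,-4.8,0,0.24,-0.06,-0.96,0]
    - [0,-6.0,0,0.31,-0.07,-1.22,0]
    - [0,-7.3,0,0.4,-0.09,-1.47,0]
    - [0,-8.6,0,0.49,-0.1,-1.71,0]
    - [0,-9.9,0,0.59,-0.12,-1.97,0]
    - [0,-11.2,0,0.7,-0.13,-2.22,0]
    - [0,-12.5,0,0.81,-0.15,-2.48,0]

```text
time: 6.07
position: [0.483, -0.2082, 0.3099]
orientation: [3.138, 1.015, 1.255]
wrist_force: [0.7, -1.0, 0.4]
finger_gap: -0.0001
```

```bash
python3 nx.py 80 100 10
```

```text
{'t': 6.0667, 'r': 0.0306, 'z': 0.0874, 'px': -0.0071, 'beta': 58.1595, 'xside': -0.0003, 'ytool': 1.0, 'gap': -0.0001, 'F': array([0.7, 0.9, 0.4])}
[[0.2, -1.1, -0.0, 0.06, -0.01, -0.24, 0], [0.2, -2.4, -0.0, 0.13, -0.02, -0.51, 0], [0.2, -3.7, -0.0, 0.21, -0.04, -0.77, 0], [0.2, -5.0, -0.0, 0.3, -0.05, -1.03, 0], [0.2, -6.3, -0.0, 0.39, -0.06, -1.28, 0], [0.2, -7.5, -0.0, 0.48, -0.08, -1.53, 0], [0.2, -8.8, -0.0, 0.58, -0.09, -1.77, 0], [0.2, -10.0, -0.0, 0.68, -0.1, -2.01, 0], [0.2, -11.2, -0.0, 0.79, -0.11, -2.25, 0], [0.2, -12.4, -0.0, 0.89, -0.12, -2.47, 0]]
```

Request:
jog_arm:
  targets:
    - [0,-1.1,0,0.06,-0.01,-0.24,0]
    - [0,-2.4,0,0.13,-0.02,-0.51,0]
    - [0,-3.7,0,0.21,-0.04,-0.77,0]
    - [0,-5.0,0,0.3,-0.05,-1.03,0]
    - [0,-6.3,0,0.39,-0.06,-1.28,0]
    - [0,-7.5,0,0.48,-0.08,-1.53,0]
    - [0,-8.8,0,0.58,-0.09,-1.77,0]
    - [0,-10.0,0,0.68,-0.1,-2.01,0]
    - [0,-11.2,0,0.79,-0.11,-2.25,0]
    - [0,-12.4,0,0.89,-0.12,-2.47,0]

```text
time: 6.9
position: [0.5, -0.1454, 0.3237]
orientation: [3.136, 1.233, 1.253]
wrist_force: [1.0, -0.4, 0.1]
finger_gap: -0.0001
```

```bash
python3 - <<'E'
from h import *
i=get_image('wrist'); cv2.imwrite('pics/w7.png',i[:,:,::-1])
i=get_image('side'); crop(i,250,100,190,150,4,'pics/s7.png')
E
python3 nx.py 100 120 10
```

```text
{'t': 7.0, 'r': -0.0013, 'z': 0.0851, 'px': -0.0105, 'beta': 70.6119, 'xside': -0.0004, 'ytool': 1.0, 'gap': -0.0001, 'F': array([ 0.1,  0.8, -0.2])}
[[0.3, -1.0, -0.0, 0.06, -0.01, -0.18, 0], [0.3, -2.2, -0.0, 0.12, -0.01, -0.42, 0], [0.3, -3.2, -0.0, 0.19, -0.02, -0.65, 0], [0.3, -4.3, -0.0, 0.26, -0.03, -0.87, 0], [0.3, -5.3, -0.0, 0.34, -0.03, -1.09, 0], [0.3, -6.2, -0.0, 0.41, -0.04, -1.31, 0], [0.3, -7.1, -0.0, 0.5, -0.04, -1.51, 0], [0.3, -8.0, -0.0, 0.59, -0.05, -1.71, 0], [0.3, -8.8, -0.0, 0.68, -0.05, -1.9, 0], [0.3, -9.5, -0.0, 0.77, -0.05, -2.07, 0]]
```

View pics/w7.png

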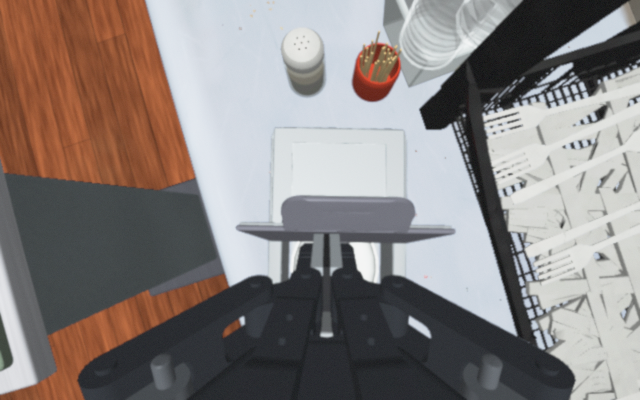

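View pics/s7.png

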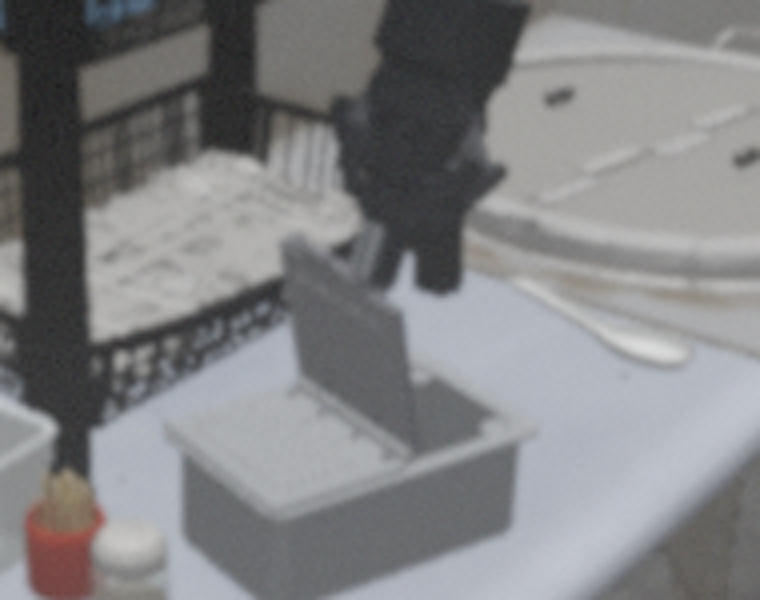

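Request:
jog_arm:
  targets:
    - [0,-1.0,0,0.06,-0.01,-0.18,0]
    - [0,-2.2,0,0.12,-0.01,-0.42,0]
    - [0,-3.2,0,0.19,-0.02,-0.65,0]
    - [0,-4.3,0,0.26,-0.03,-0.87,0]
    - [0,-5.3,0,0.34,-0.03,-1.09,0]
    - [0,-6.2,0,0.41,-0.04,-1.31,0]
    - [0,-7.1,0,0.5,-0.04,-1.51,0]
    - [0,-8.0,0,0.59,-0.05,-1.71,0]
    - [0,-8.8,0,0.68,-0.05,-1.9,0]
    - [0,-9.5,0,0.77,-0.05,-2.07,0]

```text
time: 7.83
position: [0.516, -0.0912, 0.3227]
orientation: [3.13, 1.399, 1.249]
wrist_force: [-0.1, 0.1, 0.2]
finger_gap: 0.0002
```

```bash
python3 nx.py 120 140 10
```

```text
{'t': 7.8333, 'r': -0.0291, 'z': 0.0768, 'px': -0.012, 'beta': 80.1833, 'xside': -0.0011, 'ytool': 1.0, 'gap': 0.0002, 'F': array([-0.1, -0.2,  0.2])}
[[0.3, -0.7, -0.1, 0.07, 0.01, -0.17, 0], [0.3, -1.3, -0.1, 0.14, 0.01, -0.34, 0], [0.3, -1.9, -0.1, 0.22, 0.01, -0.5, 0], [0.3, -2.4, -0.1, 0.3, 0.01, -0.65, 0], [0.3, -2.8, -0.1, 0.39, 0.01, -0.79, 0], [0.3, -3.2, -0.1, 0.48, 0.01, -0.91, 0], [0.3, -3.4, -0.1, 0.57, 0.01, -1.03, 0], [0.3, -3.6, -0.1, 0.67, 0.01, -1.13, 0], [0.3, -3.8, -0.1, 0.77, 0.01, -1.22, 0], [0.3, -3.8, -0.1, 0.87, 0.01, -1.29, 0]]
```

Request:
jog_arm:
  targets:
    - [0,-0.7,0,0.07,0,-0.17,0]
    - [0,-1.3,0,0.14,0,-0.34,0]
    - [0,-1.9,0,0.22,0,-0.5,0]
    - [0,-2.4,0,0.3,0,-0.65,0]
    - [0,-2.8,0,0.39,0,-0.79,0]
    - [0,-3.2,0,0.48,0,-0.91,0]
    - [0,-3.4,0,0.57,0,-1.03,0]
    - [0,-3.6,0,0.67,0,-1.13,0]
    - [0,-3.8,0,0.77,0,-1.22,0]
    - [0,-3.8,0,0.87,0,-1.29,0]

```text
time: 8.67
position: [0.5269, -0.0571, 0.3066]
orientation: [3.122, 1.466, 1.242]
wrist_force: [-0.6, -0.2, -0.2]
finger_gap: -0.0002
```

```bash
python3 - <<'E'
from h import *
i=get_image('wrist'); cv2.imwrite('pics/w8.png',i[:,:,::-1])
i=get_image('side'); crop(i,250,100,190,150,4,'pics/s8.png')
E
python3 nx.py 140 160 10
```

```text
{'t': 8.7667, 'r': -0.0536, 'z': 0.0589, 'px': -0.0122, 'beta': 83.9785, 'xside': -0.0008, 'ytool': 1.0, 'gap': 0.0004, 'F': array([ 0.2,  0.2, -0.2])}
[[0.3, -0.0, -0.0, 0.08, 0.02, -0.06, 0], [0.3, -0.0, -0.0, 0.19, 0.02, -0.13, 0], [0.3, -0.0, -0.0, 0.29, 0.02, -0.2, 0], [0.3, -0.0, -0.0, 0.4, 0.02, -0.26, 0], [0.3, -0.0, -0.0, 0.5, 0.02, -0.32, 0], [0.3, -0.0, -0.0, 0.61, 0.02, -0.37, 0], [0.3, -0.0, -0.0, 0.73, 0.02, -0.42, 0], [0.3, -0.0, -0.0, 0.84, 0.02, -0.47, 0], [0.3, -0.0, -0.0, 0.96, 0.02, -0.51, 0], [0.3, -0.0, -0.0, 1.07, 0.02, -0.55, 0]]
```

View pics/w8.png

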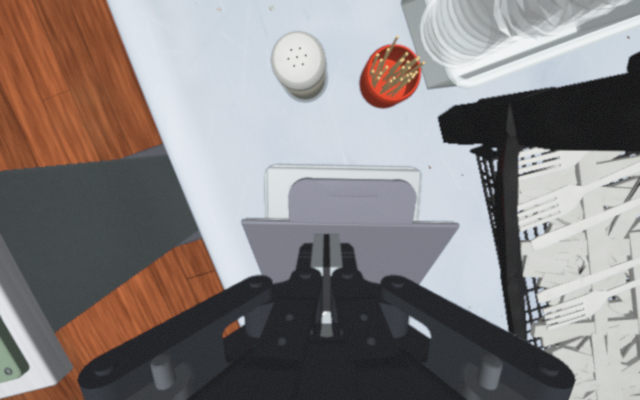

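View pics/s8.png

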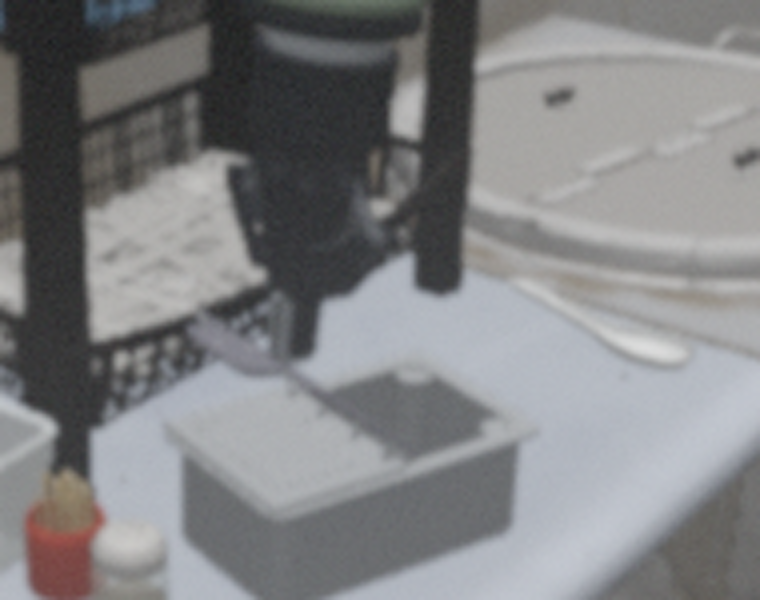

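Leaf at ~140°, fingertips on the liner just inside the bend, pan unmoved. I'll carry on pressing down.

Request:
jog_arm:
  targets:
    - [0,0,0,0.08,0,-0.06,0]
    - [0,0,0,0.19,0,-0.13,0]
    - [0,0,0,0.29,0,-0.2,0]
    - [0,0,0,0.4,0,-0.26,0]
    - [0,0,0,0.5,0,-0.32,0]
    - [0,0,0,0.61,0,-0.37,0]
    - [0,0,0,0.73,0,-0.42,0]
    - [0,0,0,0.84,0,-0.47,0]
    - [0,0,0,0.96,0,-0.51,0]
    - [0,0,0,1.07,0,-0.55,0]

```text
time: 9.6
position: [0.5319, -0.0413, 0.281]
orientation: [3.128, 1.466, 1.248]
wrist_force: [0.3, -0.9, 1.3]
finger_gap: -0.0004
```

```bash
python3 nx.py 160 176 10
```

```text
{'t': 9.6, 'r': -0.0702, 'z': 0.0334, 'px': -0.0123, 'beta': 83.9812, 'xside': -0.0009, 'ytool': 1.0, 'gap': -0.0004, 'F': array([0.7, 0.6, 1.3])}
[[0.3, -0.0, -0.0, 0.09, 0.02, -0.03, 0], [0.3, -0.0, -0.0, 0.18, 0.02, -0.05, 0], [0.3, -0.0, -0.0, 0.28, 0.02, -0.07, 0], [0.3, -0.0, -0.0, 0.37, 0.02, -0.09, 0], [0.3, -0.0, -0.0, 0.47, 0.02, -0.11, 0], [0.3, -0.0, -0.0, 0.57, 0.02, -0.13, 0], [0.3, -0.0, -0.0, 0.66, 0.02, -0.14, 0], [0.3, -0.0, -0.0, 0.76, 0.02, -0.15, 0], [0.3, -0.0, -0.0, 0.86, 0.02, -0.15, 0], [0.3, -0.0, -0.0, 0.96, 0.02, -0.16, 0]]
```

Request:
jog_arm:
  targets:
    - [0,0,0,0.09,0,-0.03,0]
    - [0,0,0,0.18,0,-0.05,0]
    - [0,0,0,0.28,0,-0.07,0]
    - [0,0,0,0.37,0,-0.09,0]
    - [0,0,0,0.47,0,-0.11,0]
    - [0,0,0,0.57,0,-0.13,0]
    - [0,0,0,0.66,0,-0.14,0]
    - [0,0,0,0.76,0,-0.15,0]
    - [0,0,0,0.86,0,-0.15,0]
    - [0,0,0,0.96,0,-0.16,0]

```text
time: 10.43
position: [0.5339, -0.0351, 0.2573]
orientation: [3.129, 1.466, 1.248]
wrist_force: [0.0, 0.4, -0.2]
finger_gap: -0.0002
```

```bash
python3 - <<'E'
from h import *
i=get_image('side'); crop(i,250,100,190,150,4,'pics/s9.png')
E
python3 nx.py 176 182 6
```

```text
{'t': 10.4833, 'r': -0.0768, 'z': 0.0094, 'px': -0.0124, 'beta': 83.9842, 'xside': -0.0004, 'ytool': 1.0, 'gap': 0.0003, 'F': array([-0.5, -0.2, -0.1])}
[[0.3, -0.0, -0.0, 0.04, 0.02, 0.01, 0], [0.3, -0.0, -0.0, 0.1, 0.02, 0.01, 0], [0.3, -0.0, -0.0, 0.16, 0.02, 0.01, 0], [0.3, -0.0, -0.0, 0.22, 0.02, 0.01, 0], [0.3, -0.0, -0.0, 0.28, 0.02, 0.01, 0], [0.3, -0.0, -0.0, 0.34, 0.02, 0.02, 0]]
```

View pics/s9.png

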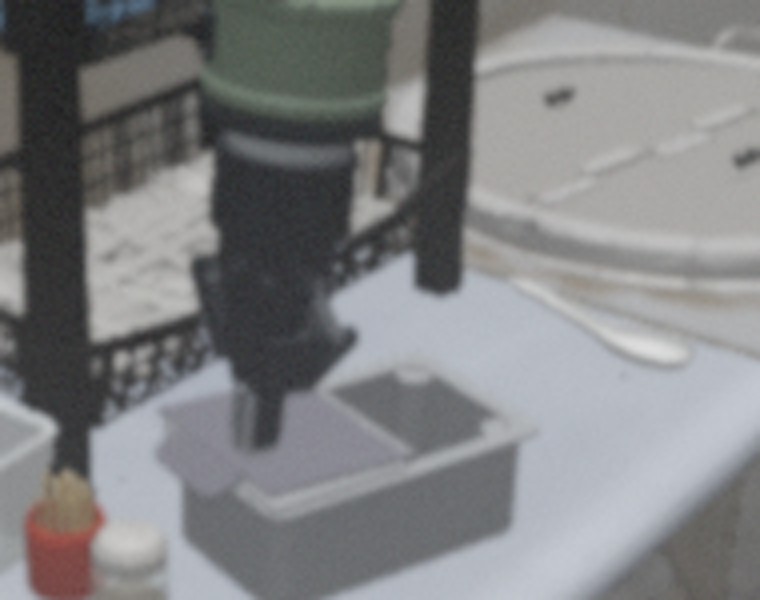

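Request:
jog_arm:
  targets:
    - [0,0,0,0.05,0,0,0]
    - [0,0,0,0.1,0,0,0]
    - [0,0,0,0.15,0,0,0]
    - [0,0,0,0.2,0,0,0]
    - [0,0,0,0.2,0,0,0]

```text
time: 10.9
position: [0.534, -0.0346, 0.2531]
orientation: [3.124, 1.466, 1.243]
wrist_force: [-8.1, -2.1, 31.9]
finger_gap: -0.0
```

Request:
jog_arm:
  targets:
    - [0,0,0,-0.1,0,0,0]
    - [0,0,0,-0.3,0,0,0]
    - [0,0,0,-0.6,0,0,0]
    - [0,0,0,-1.2,0,0.1,0]
    - [0,0,0,-2.0,0,0.2,0]
    - [0,0,0,-3.0,0,0.4,0]
    - [0,0,0,-4.0,0,0.8,0]
    - [0,0,0,-5.0,0,1.5,0]
    - [0,0,0,-5.5,0,2.5,0]
    - [0,0,0,-5.5,0,3.5,0]

```text
time: 11.73
position: [0.5026, -0.1321, 0.3836]
orientation: [3.082, 1.465, 1.202]
wrist_force: [1.3, -0.8, -0.1]
finger_gap: -0.0003
```

```bash
python3 - <<'E'
from h import *
print(loc())
i=get_image('wrist'); cv2.imwrite('pics/w10.png',i[:,:,::-1])
i=get_image('side'); crop(i,250,130,190,140,4,'pics/s10.png')
i=get_image('top'); crop(i,245,150,200,120,4,'pics/t10.png')
E
```

```text
{'t': 11.7333, 'r': np.float64(0.025246185906078758), 'z': np.float64(0.13609774006445113), 'px': np.float64(-0.011162604988202231), 'beta': np.float64(83.9651806824821), 'xside': np.float64(-0.005639034987106962), 'ytool': np.float64(0.9999650747714959), 'gap': -0.0003057080737864896, 'F': array([ 0.3806,  1.4501, -0.0987])}
```

View pics/s10.png

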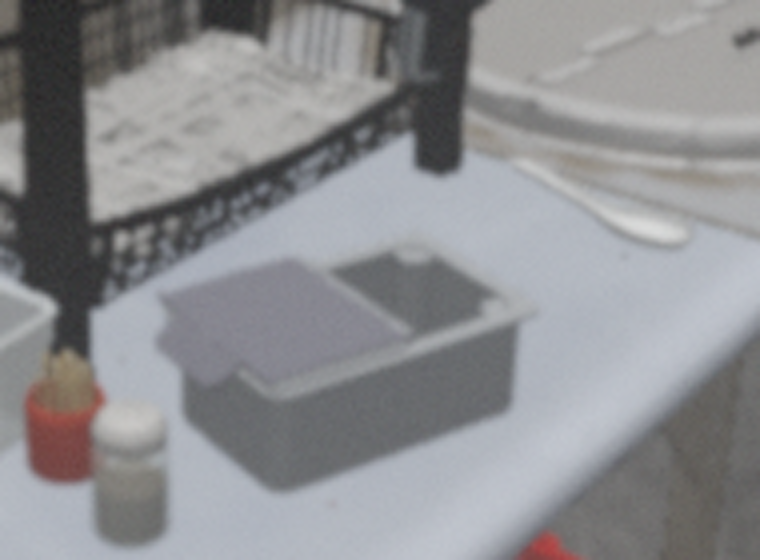

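View pics/w10.png

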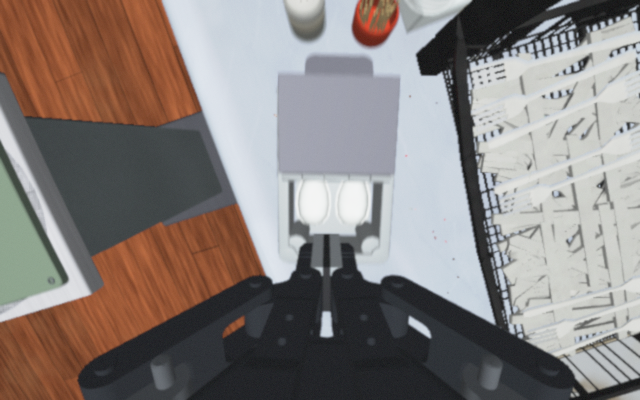

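View pics/t10.png

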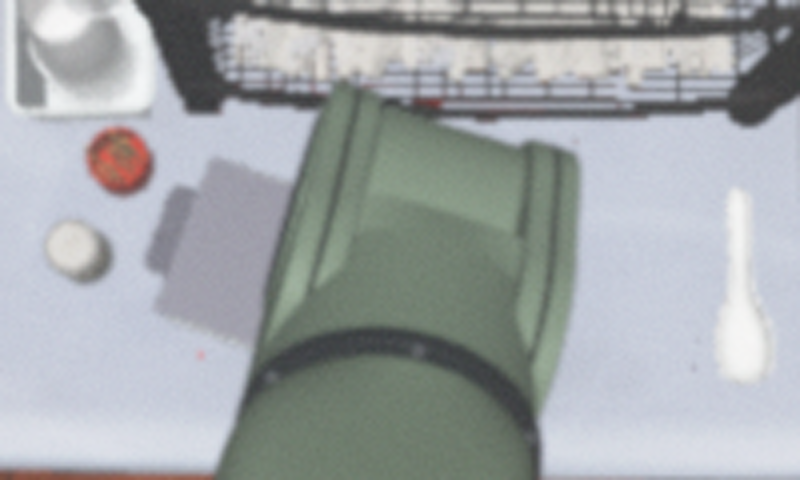

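```bash
python3 - <<'E'
from h import *
st=get_state()
i=cv2.imread('pics/s10.png')[250:410,140:300]; cv2.imwrite('pics/s10z.png',cv2.resize(i,None,fx=4,fy=4))
def tri(na,a,nb,b):
    e1,v1=ray(na,[a],st);e2,v2=ray(nb,[b],st);v1=v1[0];v2=v2[0]
    t=np.linalg.lstsq(np.c_[v1,-v2],e2-e1,rcond=None)[0]
    p,q=e1+t[0]*v1,e2+t[1]*v2; m=(p+q)/2-H
    return np.array([m@UX,m@U,m[2]]),np.linalg.norm(p-q)
S=lambda x,y:(250+x/4-.4,130+y/4-.4); T=lambda x,y:(245+x/4-.4,150+y/4-.4)
print('leaf far',tri('wrist',(400,76),'side',S(160,297)),tri('top',T(213,158),'side',S(160,297)))
print('tab far',tri('wrist',(373,59),'side',S(158,343)), tri('top',T(150,268),'side',S(208,385)))
for a in (2.95,3.05,3.1416):
    ca,sa=np.cos(a),np.sin(a)
    P=[H+UX*x+U*(r*ca-z*sa)+Z*(r*sa+z*ca) for x,r,z in((-.032,.118,.007),(.032,.118,.007),(-.057,.097,-.005),(.057,.097,-.005))]
    print(a,'side',((proj('side',P)-[250,130])*4).round().tolist())
E
```

```text
leaf far (array([ 0.0566, -0.0923,  0.003 ]), np.float64(0.002842482656294789)) (array([ 0.0575, -0.0932,  0.0034]), np.float64(9.346732577496739e-05))
tab far (array([ 0.0324, -0.1097, -0.0097]), np.float64(0.0013109297437642693)) (array([-0.027 , -0.1125, -0.0066]), np.float64(0.006354254080160355))
2.95 side [[210.0, 355.0], [146.0, 306.0], [274.0, 350.0], [157.0, 265.0]]
3.05 side [[209.0, 375.0], [145.0, 325.0], [270.0, 367.0], [154.0, 281.0]]
3.1416 side [[209.0, 392.0], [145.0, 342.0], [269.0, 382.0], [153.0, 295.0]]
```

View pics/s10z.png

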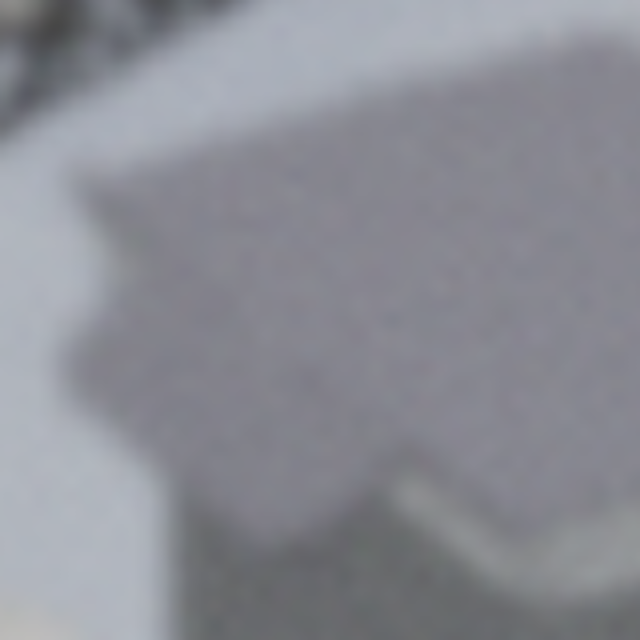

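Request:
jog_arm:
  targets:
    - [0,0,0,-0.5,0,0.5,0.3]
    - [0,0,0,-1,0,1,0.3]
    - [0,0,0,-1,0,1,0.3]
    - [0,0,0,-1,0,1,0.3]
    - [0,0,0,-1,0,1,0.3]

```text
time: 12.3
position: [0.494, -0.1579, 0.4031]
orientation: [3.125, 1.466, 1.243]
wrist_force: [1.5, 0.1, -0.6]
finger_gap: 0.0256
```

```bash
python3 - <<'E'
from h import *
print(loc()); print(sign_off())
E
```

```text
{'t': 12.3, 'r': np.float64(0.05240761192770151), 'z': np.float64(0.15552923666588242), 'px': np.float64(-0.012121579655345459), 'beta': np.float64(83.972587463558), 'xside': np.float64(-0.0013500087068593395), 'ytool': np.float64(0.9999931811671607), 'gap': 0.025622315074346848, 'F': array([-0.519 ,  1.3991, -0.6286])}
the job is handed in; nothing more can be done
None
```

I swung the leaf up and right over onto the fixed half, using the shut fingertips on its underside only, then lifted the hand clear. I handed the job in at 12.3 s. `sign_off()` gives no verdict, so these are my own checks:

- **Leaf:** it looks flat. Its corners and tab in the side view fall within about 9 px (4x enlarged) of where a fully folded leaf (3.14 rad) should appear. Triangulated, the outer corner stands about 3 mm above the hinge line, against 5 mm expected, which is within the calibration error.
- **Pan and bystanders:** the pan's corners and the things around it have the same pixel positions in the views before and after. I did not check the bowls separately. Both spoons are visible in the pan.
- **Hand:** the fingertips end about 0.15 m above the hinge line, with about 1.5 N on the wrist, the same as the noise in free air.
- **Force peak:** the last press briefly reached about 32 N downward (8 N sideways) once the leaf had bottomed out. That is harder than I intended, but within the stated limits, and nothing moved visibly.

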